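# Roll a tube blank into the V-block and slide it to the stop

### The arm

A 6-joint arm with a two-finger parallel gripper is mounted at the origin on the work surface. World frame = base frame: x ahead of the robot, y to its left, z up, the work surface at z = 0. Lengths are in m, angles in rad, forces in N, time in s.
With the tool pointing down it reaches from about 0.275 to 0.725 m from the base axis. Payload 15.9 kg.
Tool frame: the origin (TCP) lies at the centre of the arm's flange, where the gripper is bolted on; the fingertips stand 173 mm ahead of it and the grasp point (between the pads) lies 155 mm ahead of it (robot.nose_length is the distance from the TCP to the fingertips, in m); z points along the fingers, y is the line along which they close (so a half turn about z gives the same grasp; the last joint's range is limited). The gripper opens to 85 mm and grips with 20 to 120 N. Pads are 22 mm wide; open, the fingers measure 114 mm over their backs; the gripper's body (76 mm by 85 mm) begins 54 mm behind the grasp point. The pads swing forward as they close: fully open they stand 13 mm farther back than shut.
Start: joints at [-1.286, 0.213, -0.034, 1.323, 0, 1.571], TCP at [0.14, -0.48, 0.405] pointing down, gripper open.
Joint ranges: [-2.98, 2.98], [-0.74, 1.72], [-1.14, 1.35], [-2.1, 2.04], [-1.57, 1.44], [-3.14, 3.14]. Speed limits (rad/s): [1.89, 1.89, 2.39, 2.57, 3.14, 3.14].

### API

Orientations are given as a 3x3 rotation matrix whose columns are the frame's x, y, z axes.
In Python, from workcell import robot, hand, planner, read_state, read_camera, job gives the robot as it stands. Calls block until the motion is done:
- robot.movep(position, orientation): joint-space move of the TCP to a pose.
- robot.move_l(position, frame=None, speed=0.15): straight line of the TCP; frame=None keeps the orientation; speed is the mean speed in m/s.
- robot.set_joints(angles): joint-space move.
- hand.open_jaws() and hand.grasp(): open the fingers fully, or close them until they stop; the grip force is fixed at half the most.
- robot.pause(seconds).
- planner.ik(position, orientation): joint angles nearest the present ones, or None.
- read_state(): the state.
- read_camera(name): name is "scene" or "top" or "wrist"; returns a dict with "frame" (480x640x3 uint8, red, green, blue), "vfov" (degrees; the focal length in pixels is half the picture's height over the tangent of half this angle, whatever the lens; pixels are square), "cx", "cy" (the principal point, pixels), "view" (4x4, takes a point from world to camera coordinates). Camera axes: x right, y down, z forward; pixel columns grow to the right and rows downward; lengths in m; the calibration is good to about 2 mm. The wrist camera is an equidistant fisheye: a pixel r from the principal point sees the ray r / f radians off the axis. A picture is of the moment at which its call begins. There is no depth.
A pose or a line that the arm cannot do raises robot.IKError and nothing moves.
- job.sign_off(): hands the job in; it is judged then, once.
The state is a dict: "t": time; "joint_pos": joint angles; "joint_vel": joint speeds; "joint_efforts": joint torques, N m; "tool_pos": TCP position; "eef_rot": TCP orientation; "contact_force": force on the tool from outside, world axes, zero at the start; "ft_torque": the same for the moment, N m; "opening": finger opening in m; "finger_force": force on a finger pad.
Only numpy, scipy, OpenCV 4.12 (cv2) and the standard library are available. Lean on these libraries where they do the work, as an engineer would, in place of code of your own. Each camera call takes 0.05 s, during which the arm holds its last target. There are 200 camera calls.

### The job

Using the outside of the fingers, roll the brass tube along the bench and up the blue ramp until it drops into the V of the jig, then push its near end until the other end is flush against the jig's steel end stop. Never grasp or lift the tube - it rolls, then slides in the V - and leave everything else on the bench where it stands; finish with the tube at rest and the robot clear of it.

Things in the scene. Friction and masses are not known exactly. Their poses are not given: they have to be found in the camera images.
- bar: Brass tube blank with black-plugged ends: a cylinder 30 mm in diameter, 130 mm long, 0.2 to 0.3 kg, rolling freely. Origin at its centre, 15 mm above the bench at the start; x is the tube's axis, y and z turn as it rolls. It starts on the bench on the jig's -y side, its axis within 0.3 rad of jig x, short of the stop.
- jig: Blue V-block jig fixed to the bench, 120 mm long (jig x -60 to 60 mm). Origin on the bench under the bottom line of the V; x along the V towards the end stop (away from the robot), y across, z up. The 90 deg V goes from its lip (y -12, z 14 mm) down to y 0, z 2 mm and up to y 30, z 32 mm; solid back, 32 mm high, to y 48 mm. Its -x end is open, with free bench before it.
- ramp_foot (a point): Middle of the foot of the jig's blue ramp, jig (0, -112, 0 mm). From here the ramp, as long as the jig, rises at 8 deg to the lip of the V at jig y -12, z 14 mm. The bench before it is free but for the tube.
- v_seat (a point): Where a seated 30 mm tube's axis runs in the V, at mid length of the jig: jig (0, 0, 23.2 mm). Same axes as the jig. The tube is flush with the stop when its centre is 5 mm to the -x side of this point; its near end then stands 10 mm out of the V.
- stop_face (a point): Steel stop plate 44 mm high that closes the +x end of the V, from jig y -6 to 48 mm. Point on the inner face of the steel end stop where the tube's end meets it: jig (60, 0, 23.2 mm).
- can: Red and black drink can, upright, 53 mm in diameter, 132 mm high; origin at the middle of its underside. Leave alone.
- flask: Clear flask with steel cap, upright, 68 mm in diameter, 200 mm high; origin at the middle of its underside. Leave alone.
- battery_pack: Black battery holder with three cells, 62 x 50 x 22 mm; origin at the middle of its underside. Leave alone.
- multimeter: Yellow multimeter lying flat, 150 x 75 x 38 mm, x axis along its length; origin at the middle of its underside. Leave alone.
- screwdriver: Screwdriver with red handle lying along its x axis, about 170 mm long and up to 30 mm thick; origin at the middle of its underside. Leave alone.
- power_bank: White power bank lying flat, 140 x 68 x 16 mm, x axis along its length; origin at the middle of its underside. Leave alone.
- bearing_pot: Orange pot with white cap, upright, 40 mm in diameter, 51 mm high; origin at the middle of its underside. Leave alone.
There are look-alikes about, which are no part of the job. Of the things that look like the bar, the smallest one is meant.

How it is judged:
On the way, in this order (a step that is already met when the one before it is completed fails the run):
1. the tube has rolled a quarter turn towards the jig (angle between bar's own y axis and vertical above 2.5 rad).
2. the tube has rolled on through three quarters of a turn (angle between bar's own y axis and vertical below 0.64 rad).
3. the tube lies in the V (y of bar in the frame of jig between -0.004 and 0.004 m and z of bar in the frame of jig between 0.02 and 0.0265 m and angle between the x axis of bar and the x axis of jig, either way round below 0.06 rad and x of bar in the frame of jig between -0.07 and 0 m), for 0.2 s.
At the end, for the whole second after the job is handed in: The tube lies in the V, on both faces (axis within 4 mm of the seat line across the V, within 3.5 mm of its height, and within 0.06 rad of its direction), its far end within 3 mm of the steel stop, at rest (all of step 3 and x of bar in the frame of jig above -0.008 m and linear speed of bar below 0.01 m/s); the robot touches nothing.
It fails at once if the tube is lifted off the bench (y of bar in the frame of jig below -0.14 m and height (world z) of bar above 0.028 m).
It fails at once if the tube is lifted or carried over the jig (height (world z) of bar above 0.048 m).
It fails at once if the tube is stood or tipped up (angle between bar's own x axis and vertical below 1.17 rad or angle between bar's own x axis and vertical above 1.97 rad).
It fails at once if any other thing on the bench is shifted by more than 20 mm (distance of any of can, flask, battery_pack, multimeter, screwdriver, power_bank, bearing_pot from where it was at the start of the episode above 0.02 m).
It also fails if it takes over 70 s, if anything falls off the work surface, if the arm or the gripper's body presses on something with over 40 N, if the wrist force passes 120 N, or if a joint passes its speed limit or range.

## Working session

There is one attempt and no reset: what is moved stays moved. The work goes in short steps, each a Python script; the robot and the scene stay as the last script left them, time stands still between calls to the robot, and variables do not carry over. Pictures are saved under pics/ and viewed, at most 10 in all, crops included, and the job is handed in when it is done.

```bash
mkdir -p pics; cat > h.py <<'E'
import numpy as np, cv2
from workcell import robot, hand, planner, read_state, read_camera, job
def snap(n,fn=None):
    c=read_camera(n)
    if fn: cv2.imwrite('pics/'+fn,c['frame'][:,:,::-1])
    return c
def ray(c,u,v):
    f=240/np.tan(np.radians(c['vfov'])/2); V=np.array(c['view'])
    d=np.array([(u-c['cx'])/f,(v-c['cy'])/f,1.]); R=V[:3,:3]
    return -R.T@V[:3,3], R.T@d
def onz(c,u,v,z):
    o,d=ray(c,u,v); return o+d*(z-o[2])/d[2]
def proj(c,p):
    f=240/np.tan(np.radians(c['vfov'])/2); q=np.array(c['view'])@np.append(p,1); return q[:2]/q[2]*f+[c['cx'],c['cy']]
E
python3 - <<'E'
from h import *
import pickle
for n in('scene','top'):
    c=snap(n,n+'0.png'); pickle.dump(c,open(n+'.pkl','wb')); o,d=ray(c,320,240); print(n,o,d,c['vfov'])
s=read_state(); print(s['t'],s['eef_rot'],s['contact_force'])
E
```

```text
scene [ 1.47531307 -0.16643484  0.91490143] [-0.7155335   0.13745434 -0.68493743] 45.12610855198057
top [0.48259084 0.01190547 0.93799964] [ 0.10473142 -0.011886   -0.9944957 ] 56.569364868239276
0.1 [[ 9.59717595e-01  2.80966294e-01 -2.82536580e-04]
 [ 2.80966436e-01 -9.59717130e-01  9.44620968e-04]
 [-5.74854289e-06 -9.85952659e-04 -9.99999514e-01]] [ 0.55883219  0.19116532 -0.56315992]
```

View pics/scene0.png

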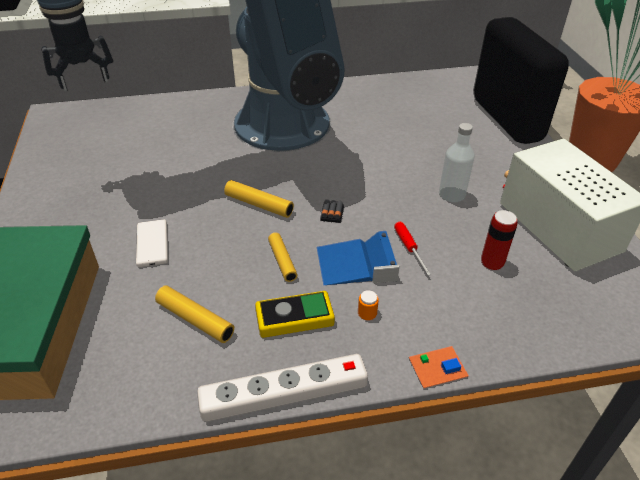

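View pics/top0.png

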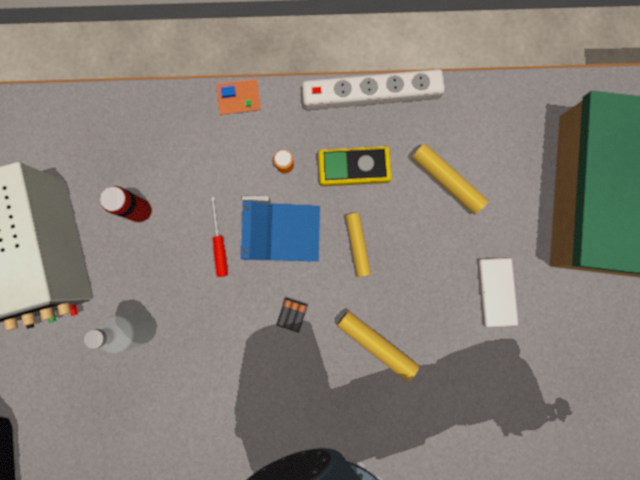

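The top view shows three brass-coloured tubes, at (358,244), (450,180) and (378,345). The one at (358,244) is clearly the smallest and lies off the ramp foot, so I choose it. The blue jig spans (242..320, 198..262), with its stop at the top, which is world +x. I'll measure the tube and jig and check one close crop.

```bash
cat >> h.py <<'E'
def mask(c,lo,hi,box=None):
    m=cv2.inRange(cv2.cvtColor(c['frame'],cv2.COLOR_RGB2HSV),np.array(lo),np.array(hi))
    if box is not None:
        k=np.zeros_like(m); x0,y0,x1,y1=box; k[y0:y1,x0:x1]=1; m*=k
    return m
E
python3 - <<'E'
from h import *
import pickle
c=pickle.load(open('top.pkl','rb'))
m=mask(c,(15,100,60),(32,255,255))
for k in cv2.findContours(m,0,2)[0]:
    if cv2.contourArea(k)>300:
        r=cv2.minAreaRect(k);b=cv2.boxPoints(r)
        w=np.array([onz(c,*p,.015)[:2] for p in b]); print('yel',np.round(r[0]),w.mean(0).round(4),np.linalg.norm(w[0]-w[1]).round(4),np.linalg.norm(w[1]-w[2]).round(4)); print(w.round(3).tolist())
m=mask(c,(95,120,40),(125,255,255),(230,180,340,280))
k=max(cv2.findContours(m,0,2)[0],key=cv2.contourArea)
q=cv2.approxPolyDP(k,3,True)[:,0]; print('jig px',q.tolist())
for p in q: print(p,onz(c,*p,0).round(4),onz(c,*p,.032).round(4))
# foot line
pts=np.argwhere(m)
rows=[(r,pts[pts[:,0]==r][:,1].max()) for r in range(208,258)]
a=np.polyfit([r for r,_ in rows],[x for _,x in rows],1)
p1=onz(c,np.polyval(a,210)+.5,210,0);p2=onz(c,np.polyval(a,256)+.5,256,0);print('foot line',p1,p2,'dir',np.arctan2(*(p1-p2)[[1,0]]))
f=c['frame'][190:330,230:380,::-1]; cv2.imwrite('pics/crop.png',cv2.resize(f,None,fx=4,fy=4,interpolation=cv2.INTER_CUBIC))
for n,p in(('batt',(292,314,.02)),('meterR',(390,184,.038)),('meterL',(319,185,.038)),('pot',(284,166,.02)),('driver',(227,275,.02)),('bank',(482,325,.016)),('tube3',(344,312,.02)),('tube2',(420,150,.02))): print(n,onz(c,*p).round(3))
E
```

```text
yel [378. 346.] [ 0.3602 -0.1104] 0.0416 0.1861
[[0.404, -0.026], [0.436, -0.053], [0.316, -0.195], [0.285, -0.168]]
yel [358. 244.] [ 0.5691 -0.0771] 0.03 0.1332
[[0.633, -0.053], [0.637, -0.082], [0.506, -0.101], [0.501, -0.072]]
yel [354. 166.] [ 0.7359 -0.0766] 0.1539 0.0802
[[0.774, 0.001], [0.778, -0.153], [0.698, -0.153], [0.694, -0.001]]
yel [449. 179.] [ 0.7026 -0.2753] 0.0435 0.1833
[[0.752, -0.196], [0.783, -0.226], [0.653, -0.355], [0.622, -0.324]]
yel [572. 202.] [ 0.6484 -0.5287] 0.177 0.3847
[[0.809, -0.399], [0.861, -0.569], [0.486, -0.655], [0.438, -0.492]]
jig px [[243, 202], [242, 258], [317, 260], [318, 206]]
[243 202] [0.6678 0.1625 0.    ] [0.6615 0.1574 0.032 ]
[242 258] [0.5482 0.1661 0.    ] [0.5459 0.1609 0.032 ]
[317 260] [0.5393 0.0083 0.    ] [0.5373 0.0084 0.032 ]
[318 206] [0.6544 0.0027 0.    ] [0.6485 0.003  0.032 ]
foot line [0.64566392 0.00106865 0.        ] [0.54762356 0.00611295 0.        ] dir -0.05140591675415798
batt [0.43  0.063 0.02 ]
meterR [ 0.689 -0.146  0.038]
meterL [ 0.691 -0.     0.038]
pot [0.738 0.072 0.02 ]
driver [0.513 0.194 0.02 ]
bank [ 0.396 -0.323  0.016]
tube3 [ 0.431 -0.043  0.02 ]
tube2 [ 0.764 -0.216  0.02 ]
```

View pics/crop.png

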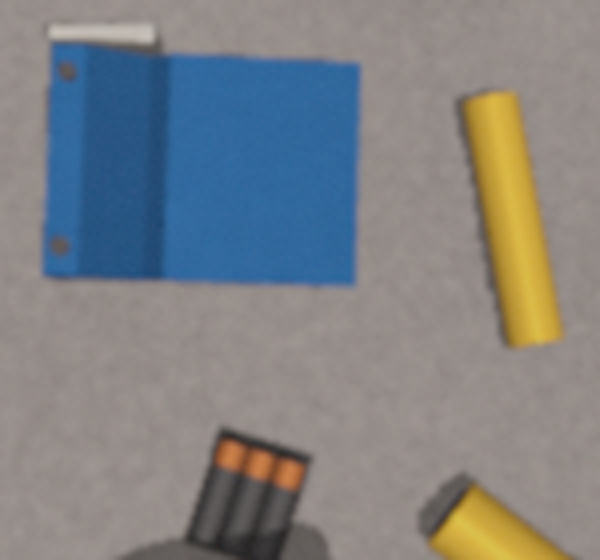

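The crop shows the chosen tube, lying between pixels (353,214) and (365,275) and measuring 30 x 133 mm, which fits the 30 x 130 mm given. The other two are about 42 x 185 mm. The jig's V runs along world +x at a yaw of about -0.043. The plan is to keep the fingers open and in line with the tube, and use their sides as a two-point pusher. First I move behind it and find the fingertip depth by touch.

```bash
cat >> h.py <<'E'
JY=-0.043; JO=np.array([0.6018,0.114])
def rot2(a): return np.array([[np.cos(a),-np.sin(a)],[np.sin(a),np.cos(a)]])
def W(x,y,z): return np.append(JO+rot2(JY)@[x,y],z)
def fr(a):   # tool y along yaw a, z down
    y=np.array([np.cos(a),np.sin(a),0]); z=np.array([0,0,-1.]); return np.column_stack([np.cross(y,z),y,z])
def F(): return np.array(read_state()['contact_force'])
E
python3 - <<'E'
from h import *
p=np.array([0.5747,-0.1166])
robot.movep(np.append(p,.28),fr(.143)); print(read_state()['t'],robot.nose_length)
robot.move_l(np.append(p,.182),speed=.15); f0=F(); print(f0)
z=.182
while z>.158:
    z-=.003; robot.move_l(np.append(p,z),speed=.05); d=F()-f0; 
    if abs(d[2])>4: break
print(z,d,read_state()['tool_pos'],read_state()['t'],read_state()['opening'])
robot.move_l(np.append(p,z+.005),speed=.05); print(F())
snap('scene','s1.png')
E
```

```text
2.1833 0.1734
[-0.14194964 -0.50694227  0.41794615]
0.15799999999999997 [-13.4654187    3.44287592  38.42784848] [ 0.57475272 -0.11659371  0.16009423] 4.9833 0.08543300929009941
[-0.12643756 -0.34006332 -0.60795204]
```

View pics/s1.png

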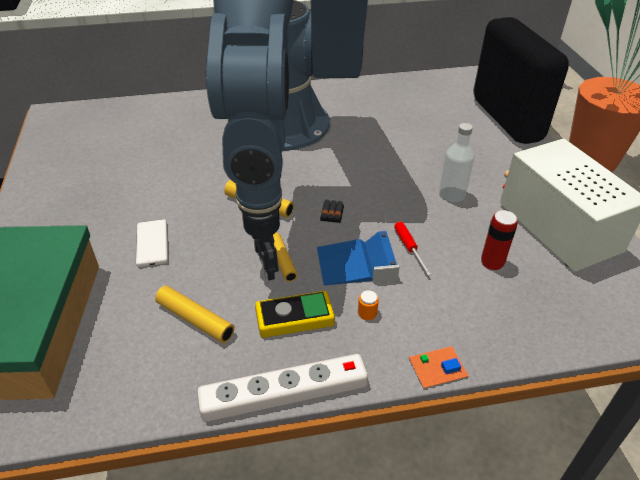

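The open fingertips stand 160 mm ahead of the TCP. The picture shows the fingers behind the tube at pixel (270,265), clear of everything. Next I roll the tube, turning it parallel to the jig on the bench, then take it part way up the ramp and check.

```bash
python3 - <<'E'
from h import *
def go(x,y,a,v): 
    z=.1655+max(0,(y+.011+.112)*.1405); robot.move_l(W(x,y,z),frame=fr(JY+a),speed=v)
    s=read_state(); print(round(s['t'],2),(np.array(s['contact_force'])).round(1))
go(-.019,-.212,.186,.04)
go(-.022,-.186,.09,.04)
go(-.026,-.155,0,.04)
go(-.026,-.123,0,.04)
go(-.026,-.065,0,.05)
robot.pause(.3)
c=snap('top','t2.png')
cv2.imwrite('pics/t2c.png',cv2.resize(c['frame'][180:300,220:400,::-1],None,fx=4,fy=4))
E
```

```text
5.92 [ 0.3  0.2 -0.4]
6.73 [-0.2 -0.6 -0.6]
7.67 [-0.9 -0.4  0.8]
8.62 [-0.  -0.   0.8]
9.94 [ 1.4 -2.6  1.6]
```

View pics/t2c.png

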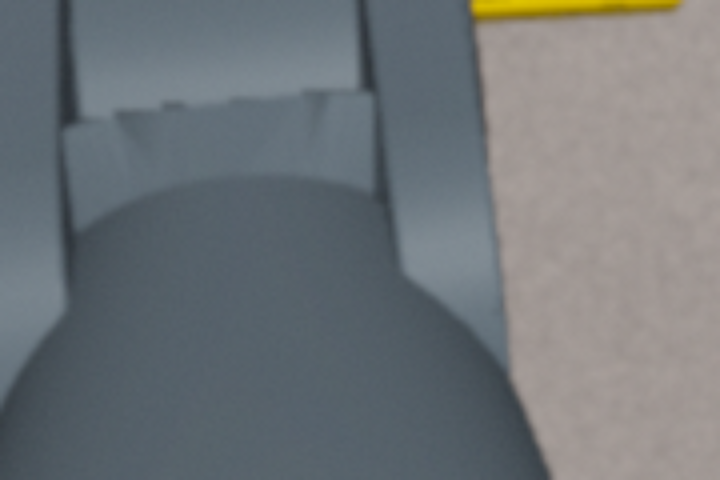

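The arm hides the jig from the top camera, so I'll use the scene and wrist views.

```bash
python3 - <<'E'
from h import *
a=snap('scene')['frame'][190:310,230:430]; b=snap('wrist')['frame']
a=cv2.resize(a,(800,480))[:, :]; b=cv2.resize(b,(480,360))
a=cv2.resize(a,(560,336))
o=np.zeros((600,800,3),np.uint8); o[:336,:560]=a; o[240:600,320:800]=b
o[:240,:560]=a[:240]
cv2.imwrite('pics/s3.png',o[:,:,::-1])
E
```

```text
(no output)
```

View pics/s3.png

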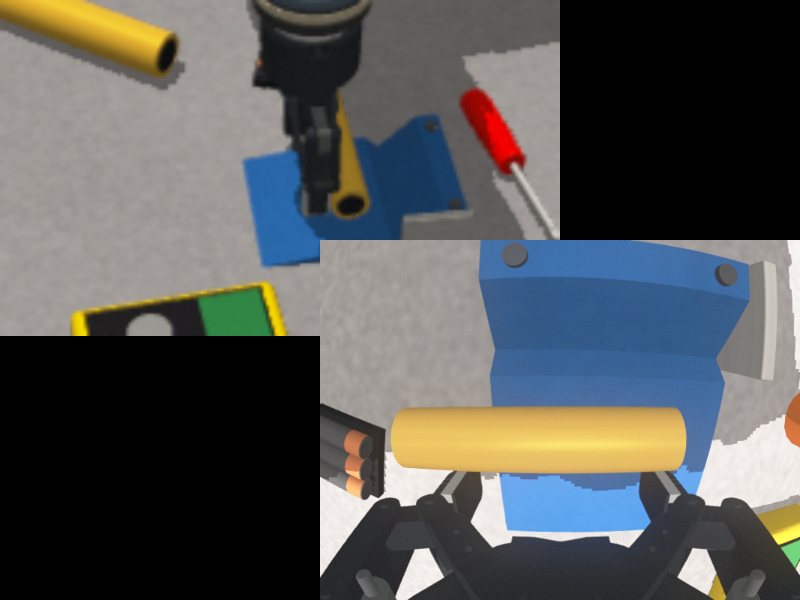

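The wrist view shows the tube lying across the ramp, parallel to the V, resting on both fingers. Its far end is well short of the stop. I'll push it over the lip, back off, and rise.

```bash
python3 - <<'E'
from h import *
def go(x,y,v): robot.move_l(W(x,y,.1655+max(0,(y+.011+.112)*.1405)),frame=fr(JY),speed=v)
go(-.026,-.033,.03); print(F()); robot.pause(.4)
go(-.026,-.07,.08); robot.move_l(W(-.026,-.09,.30),speed=.25)
b=snap('wrist','w4.png')
hand.grasp(); robot.movep(W(-.17,-.02,.30),fr(JY)); print(read_state()['t'])
c=snap('scene'); cv2.imwrite('pics/s4.png',np.hstack([cv2.resize(c['frame'][200:300,300:420],(480,400)),cv2.resize(b['frame'],(320,240)).repeat(1,0)[:240] if 0 else cv2.copyMakeBorder(cv2.resize(b['frame'],(320,240)),0,160,0,0,0)])[:,:,::-1])
m=mask(c,(12,90,50),(32,255,255),(310,200,410,285)); k=max(cv2.findContours(m,0,2)[0],key=cv2.contourArea); print(cv2.boundingRect(k))
bp=cv2.boxPoints(cv2.minAreaRect(k)); print(bp.round(1).tolist())
Ri=rot2(-JY)
for p in bp: print((Ri@(onz(c,*p,.023)[:2]-JO)).round(4))
print('expected seat ends px',proj(c,W(-.09,0,.0232)),proj(c,W(.04,0,.0232)))
E
```

```text
[0.10282723 0.4753784  0.01816167]
14.8
(356, 218, 23, 49)
[[354.0, 219.60000610351562], [366.70001220703125, 216.1999969482422], [379.70001220703125, 264.20001220703125], [367.0, 267.6000061035156]]
[-0.112 -0.015]
[-0.12   0.017]
[0.0392 0.013 ]
[ 0.0456 -0.0162]
expected seat ends px [362.1466392  225.16893381] [373.86139382 264.98041795]
```

View pics/s4.png

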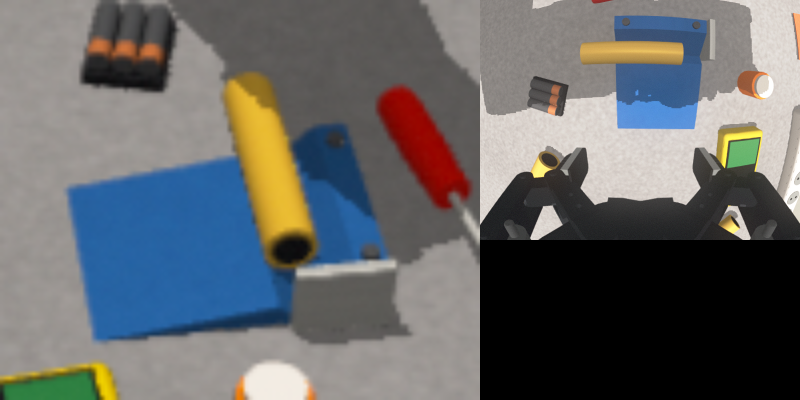

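The tube is seated in the V: its far end is at scene pixel (373,262), about 25 mm short of the stop. Now I push the near end with the closed fingers, watching the force.

```bash
python3 - <<'E'
from h import *
robot.movep(W(-.138,0,.26),fr(JY)); robot.move_l(W(-.138,0,.187),speed=.12); robot.pause(.2); f0=F(); print(f0)
robot.move_l(W(-.105,0,.187),speed=.04); print(F()-f0)
x=-.105
while x<-.06:
    x+=.0015; robot.move_l(W(x,0,.187),speed=.02); d=F()-f0; fx=-(rot2(-JY)@d[:2])[0]
    if x>-.1: print(round(x,4),fx.round(1),end='; ')
    if fx>8: break
robot.pause(.2); print(F()-f0,read_state()['t'])
robot.move_l(W(x-.05,0,.187),speed=.08); robot.move_l(W(-.17,-.02,.30),speed=.2); robot.pause(.3)
c=snap('scene'); cv2.imwrite('pics/s5.png',cv2.resize(c['frame'][200:300,300:420],(720,600))[:,:,::-1]); print(read_state()['t'],proj(c,W(.06,0,.0232)))
E
```

```text
[-0.03804886  0.38514766 -0.44547554]
[-2.77757319 -1.06920985  2.14521433]
-0.099 1.1; -0.0975 1.2; -0.096 1.8; -0.0945 2.1; -0.093 2.5; -0.0915 2.4; -0.09 2.2; -0.0885 2.2; -0.087 1.8; -0.0855 2.9; -0.084 2.4; -0.0825 8.2; [-8.13702748 -0.68335076  4.34694946] 21.0667
22.9417 [375.82248575 271.64500314]
```

View pics/s5.png

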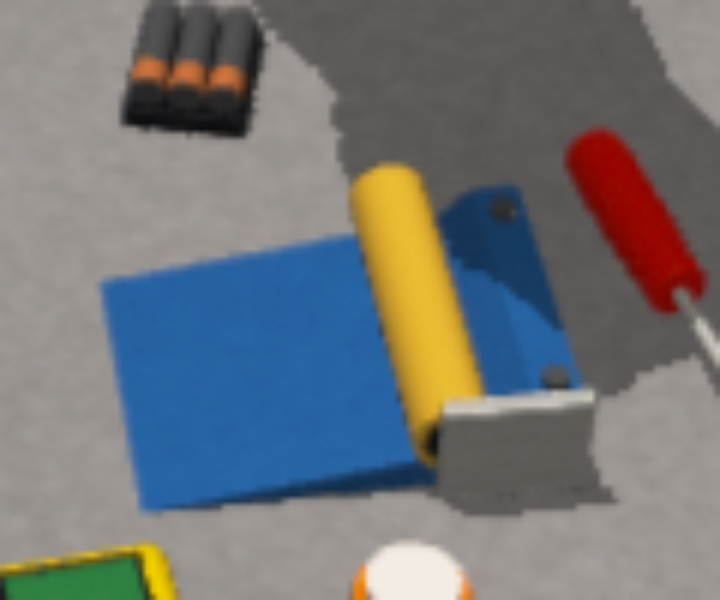

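The tube is seated with its far end against the stop at (375,271). The force rose sharply where contact was expected, and the robot is clear.

```bash
python3 -c "
from h import *
print(job.sign_off())"
```

```text
the job is handed in; nothing more can be done
None
```

I rolled the tube up the ramp into the V, pushed it against the end stop and handed the job in at about 23 s with the robot clear; the sign-off call returned no verdict, but the last picture shows it seated, and the push force jumped where the stop should be.

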